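# Seat a paint test disc in the colour reader and start the reading

### The job

With the fingertips, push the red test disc across the top of the colour reader until it drops into the round well and lies flat, fully home. Then press the green start button right down and let it spring back; do not press it before the disc is home. Slide the disc only, never pick it up or lift it, and leave the white disc and everything else on the bench where they are.

Things in the scene. Friction and masses are not known exactly. Their poses are not given: they have to be found in the camera images.
- reader: colour reader, a fixed grey box 220 mm (its x) by 320 mm (its y) by 60 mm tall, turned by up to 0.3 rad; origin at the centre of its underside. z up, x towards the black control strip along the far edge of its top, y to the left. Its top is flat and clear apart from the two discs and the button
- well (a point): centre of the mouth of the round well, level with the reader's flat top, 60 mm above the bench, 20 mm before the middle of the top (reader's -x). The well is a plain round recess 64 mm across and 9 mm deep, its floor black with a glass port. Axes as the reader's
- red_disc_center (a point): centre (half-way up) of the loose red test disc, 60 mm across, 10 mm thick, about 80 g; z is up. It starts flat on the reader's top, left or right of the well, its centre 85 to 120 mm to the side and 5 mm above the top. A few tenths of a newton slide it. Home in the well its centre is 4 mm below the mouth and its face 1 mm above the top
- white_disc_center (a point): centre (half-way up) of the loose white calibration disc, 60 mm across and 10 mm thick, lying flat on the reader's top on the other side of the well from the red one; to be left alone
- start_top (a point): centre of the top face of the green round start button, 30 mm across, 22 mm above the reader's top (its 46 mm wide grey housing is 12 mm tall), on the black strip, 102 mm beyond the well centre (reader's x). It moves straight down 6 mm against a spring, about 5 N when fully down, and springs back when let go
- start (a joint): travel of the start button: 0 m released, 0.006 m fully pressed
- tin_big: large metal paint tin, 100 mm diameter, 120 mm tall, standing loose on the bench to the robot's left; origin at the centre of its underside
- tin_small: small metal tin with a red label, 68 mm diameter, 85 mm tall, standing loose on the bench to the left; origin at the centre of its underside
- hardener: white plastic bottle with a black cap, 56 mm diameter, 140 mm tall, standing loose to the right; origin at the centre of its underside
- mixing_cup: white plastic mixing cup, 84 mm across its rim, 100 mm tall, standing loose to the right; origin at the centre of its underside
- opener: screwdriver for prising tins open, lying loose on the bench beyond the reader; origin on its underside, x along its length
- brush: brush lying loose on the bench beyond the reader; origin on its underside, x along its length
There are look-alikes about, which are no part of the job. What is meant by the part that bears red_disc_center is not blue or brown, and is the smaller of those in its own colour.

How it is judged:
On the way, in this order (a step that is already met when the one before it is completed fails the run):
1. the red disc lies home in the well (horizontal distance between red_disc_center and well below 0.004 m and z of red_disc_center in the frame of well below -0.0025 m and angle between red_disc_center's own z axis and vertical below 0.06 rad), for 0.2 s.
2. the start button is pressed right down (value of joint start above 0.0045 m), for 0.05 s.
At the end, for the whole second after the job is handed in: The red disc lies face up in the well: centre within 4 mm of its axis, at least 2.5 mm below the mouth, tilt under 0.06 rad; the start button is back up (under 1.5 mm); the white disc is within 10 mm and the other loose things within 20 mm of where they began (all of step 1 and value of joint start below 0.0015 m and distance of white_disc_center from where it was at the start of the episode below 0.01 m and distance of each of tin_big, tin_small, hardener, mixing_cup, opener, brush from where it was at the start of the episode below 0.02 m); the robot touches nothing.
It fails at once if the red disc is lifted: its centre rises more than 15 mm above the reader's top (10 mm higher than it lay) (z of red_disc_center in the frame of well above 0.015 m).
It fails at once if the start button is pressed while the red disc is not home (value of joint start above 0.003 m and not (horizontal distance between red_disc_center and well below 0.004 m and z of red_disc_center in the frame of well below -0.0025 m and angle between red_disc_center's own z axis and vertical below 0.06 rad)).
It fails at once if the white disc is moved by more than 10 mm (not (distance of white_disc_center from where it was at the start of the episode below 0.01 m)).
It fails at once if a bystander is moved by more than 20 mm (not (distance of each of tin_big, tin_small, hardener, mixing_cup, opener, brush from where it was at the start of the episode below 0.02 m)).
It also fails if it takes over 58 s, if anything falls off the work surface, if the arm or the gripper's body presses on something with over 40 N, if the wrist force passes 120 N, or if a joint passes its speed limit or range.

### The arm

A 7-joint arm with a two-finger parallel gripper is mounted at the origin on the work surface. World frame = base frame: x ahead of the robot, y to its left, z up, the work surface at z = 0. Lengths are in m, angles in rad, forces in N, time in s.
With the tool pointing down it reaches from about 0.375 to 0.925 m from the base axis. Payload 3.1 kg.
Tool frame: the origin (TCP) lies at the very end of the fingers, on their centre line; the grasp point (between the pads) lies 19 mm behind it; z points along the fingers, y is the direction in which the jaws open and shut (so a half turn about z gives the same grasp; the last joint's range is limited). The gripper opens to 85 mm and grips with 20 to 120 N. Pads are 22 mm wide; open, the fingers measure 114 mm over their backs; the gripper's body (76 mm by 85 mm) begins 54 mm behind the grasp point. The pads swing forward as they close: fully open they stand 13 mm farther back than shut.
Start: joints at [1.126, 0.383, 0.044, 1.598, -0.018, 1.161, -0.05], TCP at [0.221, -0.611, 0.231] pointing down, gripper open.
Joint ranges: [-2.61, 2.61], [-0.41, 2.15], [-1.48, 1.57], [0, 2.5], [-1.57, 4.71], [0.05, 1.97], [-2.85, 2.85]. Speed limits (rad/s): [2.79, 2.79, 3.14, 3.14, 3.14, 3.14, 3.14].

### API

Orientations are given as a unit quaternion [x, y, z, w].
In Python, from rig import sensors, vision, job_done gives the robot as it stands.
- The arm moves only by the tool apply_moves, never from a script. Its argument "moves" is a list of rows, each a list of 5 numbers: the shift along the world's x, y, z in mm, then the turn about the world's z in rad, then the finger opening in mm, from 0 to 85.4. In form: [[dx, dy, dz, spin, claw], ...]. A call has 1 to 5 rows; each row shifts and turns the commanded pose from where the row before left it; what a row does not reach is not made up. A row lasts 1/10 s, in which the tool goes at most 50 mm and 8.59 degrees, less where a joint would pass 70% of its speed; a pose out of reach is approached as far as the arm can. A call is refused whole if a number of a shift passes 50 or a number of a turn 0.15, either way. A call with a gripper value outside its range is refused whole. The fingers move at their own pace and stop on an object; "squeeze" is the grip in N (left out, the last holds). Time passes only in rows, so rows that do not move let the fingers close. It gives the time, the measured TCP pose, the force and the opening at its end, in the units of the state.
- sensors.observe(): the state, without advancing time (a new reading comes with each control period).
- vision.get_image(name): name is "side" or "top" or "wrist"; returns a dict with "image" (384x512x3 uint8, red, green, blue), "range_z" (384x512 float32, m along the optical axis (not along the pixel's ray), 0 where there is no reading), "vfov" (degrees; the focal length in pixels is half the picture's height over the tangent of half this angle, whatever the lens; pixels are square), "cx", "cy" (the principal point, pixels), "R" (3x3) and "t" (3): a world point X has camera coordinates R X + t. Camera axes: x right, y down, z forward; pixel columns grow to the right and rows downward; lengths in m; the calibration is good to about 2 mm. The wrist camera is an equidistant fisheye: a pixel r from the principal point sees the ray r / f radians off the axis. A picture is of the moment at which its call begins.
- job_done(): hands the job in, once; it reports no verdict.
The state is a dict: "time": time; "joint_pos": joint angles; "dq": joint speeds; "effort": joint torques, N m; "tool_pos": TCP position; "tcp_rot": TCP orientation; "ft_force": force on the tool from outside, world axes, zero at the start; "moment": the same for the moment, N m; "gripper_width": finger opening in m.
Only numpy, scipy, OpenCV 4.12 (cv2) and the standard library are available. Lean on these libraries where they do the work, as an engineer would, in place of code of your own. Each camera call takes 0.05 s, during which the arm holds its last target. There are 200 camera calls.

## Working session

There is one attempt and no reset: what is moved stays moved. The work goes in short steps, Python scripts to look and compute and a tool call to move; the robot and the scene stay as the last step left them, time stands still between calls to the robot, and variables do not carry over. Pictures are saved under pics/ and viewed, about 8 in all and at most 12, crops included, and the job is handed in when it is done.

Besides the shell and the picture viewer there is one more tool, called after ">>>" as name(argument=value, ...) on one line, values as JSON. apply_moves: Moves the arm, as the interface text tells. Its arguments: {"type":"object","properties":{"moves":{"type":"array"},"squeeze":{"type":"number"}},"required":["moves"]}

```bash
mkdir -p pics; cat > h.py <<'E'
import numpy as np,cv2
from rig import sensors,vision,job_done
def get(n,save=None):
    v=vision.get_image(n); v['f']=192/np.tan(np.radians(v['vfov'])/2)
    if save: cv2.imwrite('pics/'+save,cv2.cvtColor(v['image'],cv2.COLOR_RGB2BGR))
    return v
def ray(v,u,w,fish=False):
    x,y=(u-v['cx']),(w-v['cy'])
    if fish:
        r=np.hypot(x,y);th=r/v['f'];d=np.array([x/r*np.sin(th),y/r*np.sin(th),np.cos(th)])
    else: d=np.array([x/v['f'],y/v['f'],1])
    R=np.array(v['R']);t=np.array(v['t'])
    return -R.T@t,R.T@d
def onz(v,u,w,z,fish=False):
    o,d=ray(v,u,w,fish);return o+d*(z-o[2])/d[2]
def pt(v,u,w):
    o,d=ray(v,u,w);return o+d*float(v['range_z'][int(w),int(u)])
def tri(v1,p1,v2,p2,f1=False,f2=False):
    o1,d1=ray(v1,*p1,f1);o2,d2=ray(v2,*p2,f2);A=np.stack([d1,-d2],1)
    s=np.linalg.lstsq(A,o2-o1,rcond=None)[0];a=o1+s[0]*d1;b=o2+s[1]*d2
    return (a+b)/2,np.linalg.norm(a-b)
def red(v):
    h=cv2.cvtColor(v['image'],cv2.COLOR_RGB2HSV)
    return blobs((((h[...,0]<8)|(h[...,0]>172))&(h[...,1]>130)&(h[...,2]>60)))
def green(v):
    h=cv2.cvtColor(v['image'],cv2.COLOR_RGB2HSV)
    return blobs((h[...,0]>40)&(h[...,0]<85)&(h[...,1]>110)&(h[...,2]>50))
def blobs(m):
    n,l,s,c=cv2.connectedComponentsWithStats(m.astype(np.uint8))
    return [(tuple(c[i].round(1)),s[i].tolist()) for i in range(1,n) if s[i][4]>25]
E
python3 - <<'E'
from h import *
a=get('top','top0.png');b=get('side','side0.png')
cv2.imwrite('pics/both0.png',cv2.resize(np.hstack([cv2.imread('pics/top0.png'),cv2.imread('pics/side0.png')]),(1024,384))[:, :])
for v in(a,b):print(v['f'],red(v),green(v))
print(sensors.observe())
E
```

```text
395.6808755221152 [((np.float64(213.0), np.float64(124.5)), [210, 109, 7, 32, 214]), ((np.float64(341.3), np.float64(205.5)), [331, 196, 21, 20, 336]), ((np.float64(383.0), np.float64(232.1)), [371, 220, 25, 25, 502])] [((np.float64(302.4), np.float64(175.0)), [298, 171, 10, 9, 75])]
441.64240884206316 [((np.float64(404.8), np.float64(1.2)), [396, 0, 15, 5, 43]), ((np.float64(351.5), np.float64(140.8)), [341, 133, 22, 17, 300]), ((np.float64(311.8), np.float64(142.7)), [303, 136, 19, 14, 211]), ((np.float64(170.7), np.float64(196.5)), [158, 188, 27, 19, 208]), ((np.float64(146.1), np.float64(314.8)), [138, 309, 18, 10, 74])] [((np.float64(268.5), np.float64(149.8)), [264, 146, 9, 8, 56])]
{'time': 0.1, 'joint_pos': array([ 1.12615877,  0.38376493,  0.04381815,  1.59946667, -0.0179098 ,
        1.16122926, -0.04990222]), 'dq': array([-0.00140681, -0.00277578,  0.00086973, -0.00250585,  0.00112489,
       -0.00161913, -0.00134192]), 'effort': array([ 2.89546908e-03, -4.34730542e+01,  1.02947317e+00, -2.50455165e+01,
        1.08843885e-02,  5.49278862e-03,  6.92287017e-06]), 'tool_pos': array([ 0.22065912, -0.61045267,  0.22998191]), 'tcp_rot': array([ 9.84992085e-01,  1.72595072e-01, -2.69823996e-04, -1.20830837e-03]), 'ft_force': array([-0.35735659,  0.28382522, -0.51007842]), 'moment': array([-0.05053362, -0.04526084,  0.01477798]), 'gripper_width': 0.08490852669350527}
```

View pics/top0.png

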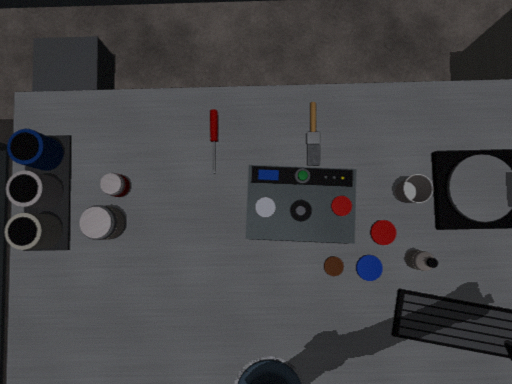

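View pics/side0.png

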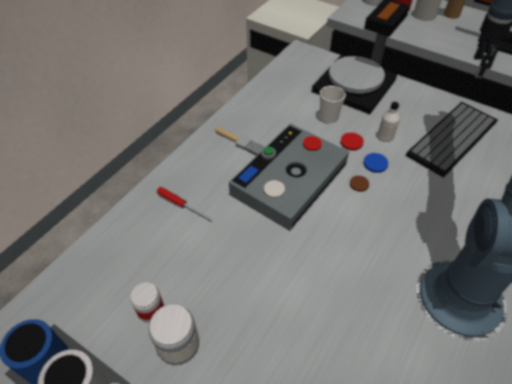

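Candidates for the red test disc are the red disc on the reader at top (341,205), 21 px across, and the red one on the bench at top (383,232), 25 px. The blue (369,267) and brown (333,266) discs are ruled out by colour. I choose (341,205): it's the smaller red and lies on the reader. The well is at (301,210), the white disc at (265,207) and the button at (302,175).

```bash
python3 - <<'E'
from h import *
a=get('top','t1.png');b=get('side','s1.png')
def dark(v,x0,y0,x1,y1,th):
    g=cv2.cvtColor(v['image'],cv2.COLOR_RGB2GRAY);m=np.zeros_like(g);m[y0:y1,x0:x1]=g[y0:y1,x0:x1]<th;return blobs(m)
def white(v,x0,y0,x1,y1):
    g=cv2.cvtColor(v['image'],cv2.COLOR_RGB2GRAY);m=np.zeros_like(g);m[y0:y1,x0:x1]=g[y0:y1,x0:x1]>150;return blobs(m)
print(dark(a,280,192,320,228,45),dark(b,280,158,310,182,45))
print(white(a,250,192,280,222),white(b,258,175,290,200))
ra=(341.3,205.5);rb=(311.8,142.7)
print('red tri',tri(a,ra,b,rb),'onz',onz(a,*ra,.07),onz(b,*rb,.07),'depth',pt(a,341,205))
ga,gb=(302.4,175.),(268.5,149.8)
print('btn tri',tri(a,ga,b,gb),onz(a,*ga,.082),onz(b,*gb,.082),pt(a,302,175))
print('well',onz(a,301,210.5,.06),onz(b,296,170,.06))
print('white',onz(a,265,207,.07))
print('top depth',pt(a,320,225),pt(a,280,225))
# red big
print('redbig',onz(a,383,232,.01),'radius px of both->', 21/2/a['f']*(a['t'][2]-.07),25/2/a['f']*(a['t'][2]-.01))
# reader edges
g=cv2.cvtColor(a['image'],cv2.COLOR_RGB2BGR)
cv2.imwrite('pics/c1.png',np.hstack([cv2.resize(g[155:255,235:405],None,fx=4,fy=4,interpolation=cv2.INTER_CUBIC)]))
E
```

```text
[((np.float64(300.6), np.float64(210.1)), [290, 199, 22, 23, 305])] [((np.float64(296.0), np.float64(168.5)), [287, 164, 19, 12, 106])]
[] [((np.float64(274.0), np.float64(188.0)), [264, 181, 21, 15, 244])]
red tri (array([ 0.5560832 , -0.2242707 ,  0.06388522]), np.float64(0.0005836388195432167)) onz [ 0.55600957 -0.22284897  0.07      ] [ 0.55325239 -0.21858992  0.07      ] depth [ 0.55733799 -0.22145323  0.07274406]
btn tri (array([ 0.64626477, -0.11158167,  0.07832907]), np.float64(0.002189785027798149)) [ 0.64674782 -0.1106567   0.082     ] [ 0.64334855 -0.10891445  0.082     ] [ 0.64651589 -0.10927328  0.08391826]
well [ 0.54423786 -0.10591821  0.06      ] [ 0.54097219 -0.10075818  0.06      ]
white [5.56225874e-01 2.35735189e-04 7.00000000e-02]
top depth [ 0.50044857 -0.16053828  0.05917192] [ 0.50276952 -0.04287418  0.06086705]
redbig [ 0.47564879 -0.35929956  0.01      ] radius px of both-> 0.0296275397749495 0.03716634757810708
```

View pics/c1.png

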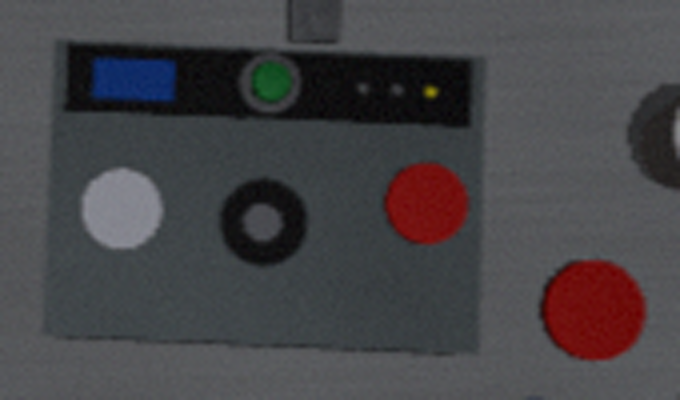

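The crop shows the smaller red disc on the reader at crop (427,203), the well at (264,222), the white disc at (122,208) and the button at (270,80), so the choice is confirmed. I'll push with two parted fingertips cradling the disc's rim from its right side.

>>> apply_moves(moves=[[34,33,0,0.132,40],[34,33,0,0.132,40],[34,33,0,0.132,40],[34,33,0,0.132,40],[34,33,0,0.132,40]])

```text
time: 0.7
tool_pos: [0.3919, -0.4448, 0.2312]
tcp_rot: [0.875, 0.485, -0.0, -0.0]
ft_force: [0.9, -0.5, 1.1]
gripper_width: 0.0402
```

>>> apply_moves(moves=[[34,30,0,0.132,40],[34,30,0,0.132,40],[34,30,0,0.132,40],[34,30,0,0.132,40],[34,30,0,0.132,40]])

```text
time: 1.2
tool_pos: [0.5619, -0.2951, 0.2312]
tcp_rot: [0.67, 0.742, -0.0, -0.0]
ft_force: [0.8, -0.9, -0.6]
gripper_width: 0.0398
```

>>> apply_moves(moves=[[0,5,-30,0,40],[0,5,-30,0,40],[0,0,-20,0,40],[0,0,0,0,40]])

```text
time: 1.6
tool_pos: [0.5578, -0.2848, 0.1469]
tcp_rot: [0.672, 0.74, -0.001, -0.004]
ft_force: [-1.2, -0.6, 0.5]
gripper_width: 0.0401
```

```bash
python3 - <<'E'
from h import *
from scipy.spatial.transform import Rotation as Ro
w=get('wrist','w1.png');a=get('top','t2.png');s=sensors.observe()
M=Ro.from_quat(s['tcp_rot']).as_matrix();print(s['time'],s['tool_pos'],'jaw',np.degrees(np.arctan2(M[1,1],M[0,1])),M[:,2],s['ft_force'],s['gripper_width'])
for c in red(w):print(c,onz(w,*c[0],.07,True))
for c in green(w):print('g',c,onz(w,*c[0],.082,True))
print('top',red(a),green(a))
E
```

```text
1.7 [ 0.56071595 -0.28651403  0.15115069] jaw 5.47796589233441 [-7.10657334e-04  3.21713541e-04 -9.99999696e-01] [ 1.46386702 -0.51137301  0.91201346] 0.040030491532416175
((np.float64(262.5), np.float64(122.0)), [223, 83, 80, 79, 4938]) [ 0.55513398 -0.22193612  0.07      ]
((np.float64(171.4), np.float64(236.3)), [141, 206, 68, 67, 2979]) [ 0.48835686 -0.32167892  0.07      ]
g ((np.float64(395.4), np.float64(7.1)), [377, 0, 36, 18, 504]) [ 0.64468839 -0.1187482   0.082     ]
top [((np.float64(213.2), np.float64(124.5)), [210, 109, 8, 32, 219]), ((np.float64(340.4), np.float64(205.3)), [331, 196, 20, 20, 306]), ((np.float64(382.8), np.float64(233.8)), [371, 223, 25, 22, 427])] [((np.float64(302.4), np.float64(175.0)), [298, 171, 10, 9, 75])]
```

View pics/w1.png

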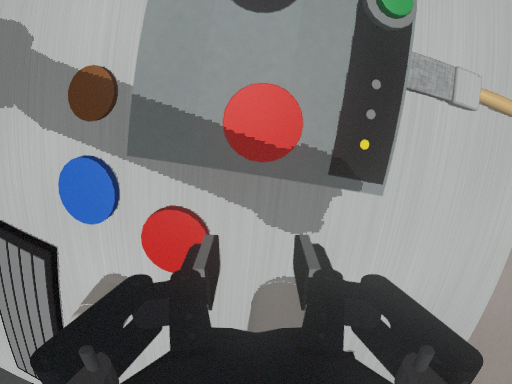

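The wrist view shows the disc at (262,122) and the fingers on its line. The disc is at (0.555,-0.222), which agrees with the top view. Next I descend beside it.

>>> apply_moves(moves=[[0,0,-30,0,40],[0,0,-30,0,40],[0,0,-20,0,40],[0,0,-9,0,40],[0,0,0,0,40]])

```text
time: 2.2
tool_pos: [0.5609, -0.2866, 0.0624]
tcp_rot: [0.673, 0.74, -0.0, -0.0]
ft_force: [-0.8, -0.2, -0.4]
gripper_width: 0.0395
```

>>> apply_moves(moves=[[-1,10,0,0,40],[-1,10,0,0,40],[-0.5,5,0,0,40],[-0.5,5,0,0,40],[0,0,0,0,40]])

```text
time: 2.7
tool_pos: [0.5585, -0.255, 0.0629]
tcp_rot: [0.672, 0.741, 0.0, 0.0]
ft_force: [-0.7, 0.6, -0.4]
gripper_width: 0.0397
```

```bash
cat > st.py <<'E'
from h import *
import sys
w=get('wrist',sys.argv[1]);s=sensors.observe()
print(s['time'],s['tool_pos'],s['ft_force'],s['gripper_width'])
for c in red(w):
    if c[1][4]>1500:print('red',c,onz(w,*c[0],.07,True))
for c in green(w):print('g',c,onz(w,*c[0],.082,True))
h=cv2.cvtColor(w['image'],cv2.COLOR_RGB2GRAY)
m=(h<38);m[225:]=0
for c in blobs(m):
    if c[1][4]>800:print('dark',c,onz(w,*c[0],.06,True))
E
python3 st.py w2.png
```

```text
2.75 [ 0.55826454 -0.25574949  0.06271922] [0.63137974 0.38185387 0.32729338] 0.04002189256433267
red ((np.float64(256.5), np.float64(188.8)), [196, 130, 122, 118, 11254]) [ 0.55440404 -0.21898657  0.07      ]
g ((np.float64(457.5), np.float64(14.4)), [431, 0, 51, 34, 1418]) [ 0.64250161 -0.11749685  0.082     ]
```

View pics/w2.png

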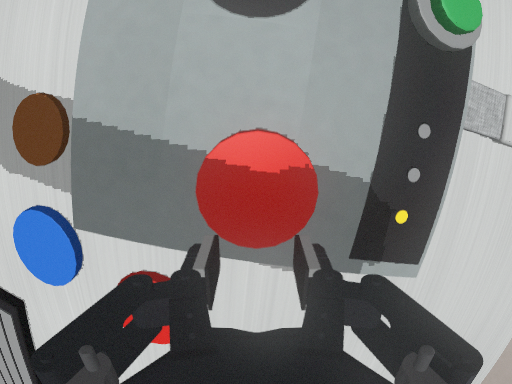

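The disc at (256,189) is centred between the fingertips and almost touching. Now I push it.

>>> apply_moves(moves=[[-0.7,8,0,0,40],[-0.7,8,0,0,40],[-0.7,8,0,0,40],[-0.7,8,0,0,40],[-0.7,8,0,0,40]])

```text
time: 3.25
tool_pos: [0.5545, -0.2154, 0.0623]
tcp_rot: [0.672, 0.74, 0.0, -0.0]
ft_force: [-0.0, -0.9, 0.9]
gripper_width: 0.0394
```

>>> apply_moves(moves=[[-0.7,8,0,0,40],[-0.7,8,0,0,40],[-0.7,8,0,0,40],[-0.4,5,0,0,40],[0,0,0,0,40]])

```text
time: 3.75
tool_pos: [0.5519, -0.1857, 0.0622]
tcp_rot: [0.672, 0.741, 0.0, -0.0]
ft_force: [-0.4, 0.2, -0.5]
gripper_width: 0.0401
```

```bash
python3 st.py w3.png
```

```text
3.8 [ 0.55179798 -0.1863696   0.06211088] [ 0.43092613 -0.12225527 -0.09057974] 0.03995758604475421
red ((np.float64(256.1), np.float64(189.1)), [195, 129, 123, 120, 11436]) [ 0.54761398 -0.14965213  0.07      ]
g ((np.float64(455.6), np.float64(136.8)), [431, 108, 51, 59, 2338]) [ 0.64114942 -0.10998595  0.082     ]
```

View pics/w3.png

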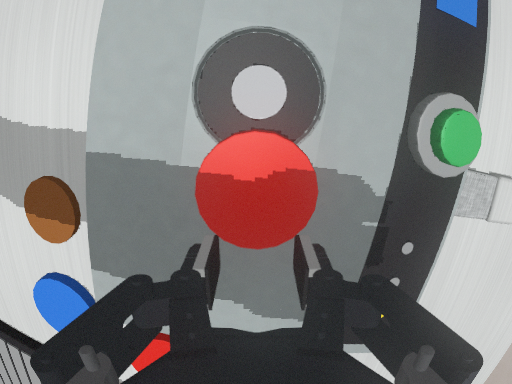

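The well mouth is at about (259,92), spanning columns 193–325 with its top at row 26. The disc is at (256,189).

```bash
python3 - <<'E'
from h import *
w=get('wrist');p=[onz(w,u,v,.06,True) for u,v in((193,92),(325,92),(259,26))]
print(p,(p[0]+p[1])/2)
# circle centre from 3 pts
A=np.array([[q[0],q[1],1] for q in p]);b=-(A[:,0]**2+A[:,1]**2);s=np.linalg.solve(A,b);print('c',-s[:2]/2,np.sqrt((s[0]**2+s[1]**2)/4-s[2]))
c=red(w);c=max(c,key=lambda k:k[1][4]);print(onz(w,*c[0],.07,True))
E
```

```text
[array([ 0.51262166, -0.10719427,  0.06      ]), array([ 0.57646106, -0.10086214,  0.06      ]), array([ 0.54136365, -0.07196084,  0.06      ])] [ 0.54454136 -0.1040282   0.06      ]
c [ 0.54452678 -0.10388118] 0.03207667398964148
[ 0.54760116 -0.14966134  0.07      ]
```

>>> apply_moves(moves=[[-0.5,7,0,0,40],[-0.5,7,0,0,40],[-0.5,7,0,0,40],[-0.4,6,0,0,40],[-0.3,5,0,0,40]])

```text
time: 4.35
tool_pos: [0.5497, -0.1543, 0.0623]
tcp_rot: [0.672, 0.741, 0.0, -0.0]
ft_force: [-0.2, -0.9, -0.2]
gripper_width: 0.0404
```

>>> apply_moves(moves=[[-0.2,4,0,0,40],[-0.2,4,0,0,40],[-0.2,3,0,0,40],[-0.2,2,0,0,40],[0,0,0,0,40]])

```text
time: 4.85
tool_pos: [0.5489, -0.1417, 0.0622]
tcp_rot: [0.672, 0.74, 0.0, -0.0]
ft_force: [0.2, -0.2, -0.2]
gripper_width: 0.0399
```

```bash
python3 st.py w4.png
```

```text
4.9 [ 0.54883571 -0.14198797  0.06214941] [-0.28231216 -0.65015701  0.42918853] 0.03997076686801478
red ((np.float64(256.4), np.float64(190.1)), [197, 130, 120, 121, 11304]) [ 0.54482582 -0.10610914  0.07      ]
g ((np.float64(441.5), np.float64(217.5)), [417, 190, 50, 55, 2060]) [ 0.64100428 -0.10785121  0.082     ]
```

View pics/w4.png

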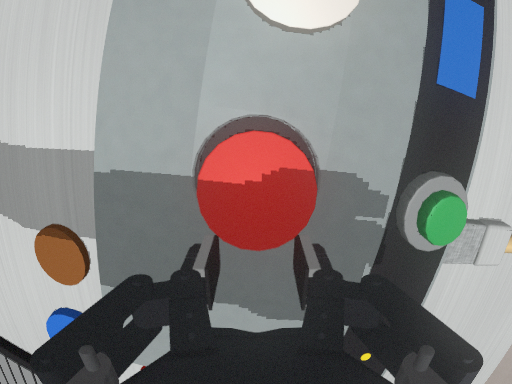

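The disc at (256,190) nearly covers the well, with a gap at its far edge around row 125. A few mm more.

>>> apply_moves(moves=[[-0.1,1.5,0,0,40],[-0.1,1.5,0,0,40],[0,1,0,0,40],[0,1,0,0,40],[0,0,0,0,40]])

```text
time: 5.4
tool_pos: [0.5487, -0.137, 0.0623]
tcp_rot: [0.672, 0.74, 0.0, -0.0]
ft_force: [0.2, -0.6, 0.5]
gripper_width: 0.0399
```

```bash
python3 st.py w5.png
```

```text
5.45 [ 0.54875903 -0.13705777  0.06226454] [-0.1149272  -0.06616708  0.0058604 ] 0.0400118909016516
red ((np.float64(255.6), np.float64(188.3)), [198, 132, 116, 113, 10160]) [ 0.54425237 -0.1005244   0.07      ]
g ((np.float64(439.3), np.float64(225.6)), [415, 199, 50, 54, 2026]) [ 0.64106658 -0.10768412  0.082     ]
```

View pics/w5.png

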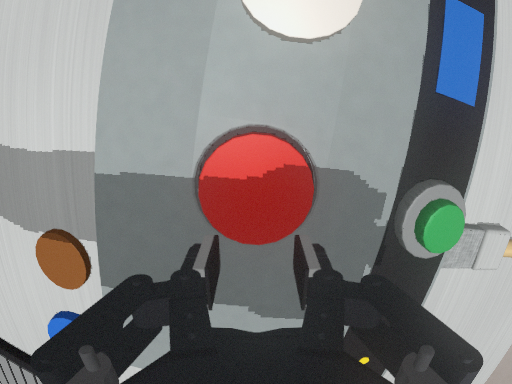

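The disc now looks smaller, with an even ring around it at (256,188), so it seems to have dropped. I'll back off, lift and check its height from the depth reading.

>>> apply_moves(moves=[[0,-8,0,0,40],[0,-4,20,0,40],[0,0,35,0,20],[0,0,20,0,0],[0,0,0,0,0]])

```text
time: 5.95
tool_pos: [0.5518, -0.1508, 0.1411]
tcp_rot: [0.673, 0.74, 0.002, 0.004]
ft_force: [0.9, 0.8, -0.2]
gripper_width: 0.0004
```

```bash
python3 st.py w6.png; python3 - <<'E'
from h import *
w=get('wrist');c=max(red(w),key=lambda k:k[1][4])
R=np.array(w['R']);t=np.array(w['t']);rz=w['range_z']
def P(u,v):
    o,d=ray(w,u,v,True);return o+d*rz[v,u]/(R@d)[2]
h=cv2.cvtColor(w['image'],cv2.COLOR_RGB2HSV);m=(((h[...,0]<8)|(h[...,0]>172))&(h[...,1]>130)).astype(np.uint8)
n,l,s,_=cv2.connectedComponentsWithStats(m);k=1+np.argmax(s[1:,4]);m=cv2.erode((l==k).astype(np.uint8),np.ones((7,7)))
Q=np.array([P(u,v) for v,u in np.argwhere(m) if rz[v,u]>0]);A=np.c_[Q[:,:2]-Q[:,:2].mean(0),np.ones(len(Q))]
print('face',Q.mean(0),'slopes',np.linalg.lstsq(A,Q[:,2],rcond=None)[0])
(u,v)=map(int,c[0]);r=c[1][2]//2+20
print([P(u+int(r*np.cos(a)),v+int(r*np.sin(a))).round(4) for a in (3.14,3.9,4.7,5.5,6.28)])
# well ring: dark pixels around disc
b=c[1];print('centre at z .061',onz(w,*c[0],.061,True))
a=get('top');print([(k,onz(a,*k[0],.061)) for k in red(a)],green(a))
E
```

```text
6.0 [ 0.55016718 -0.15043731  0.13900616] [ 0.08906835 -0.49574369 -0.16027338] 0.00030904093600596426
red ((np.float64(252.6), np.float64(142.2)), [214, 104, 78, 77, 4755]) [ 0.54454802 -0.10329663  0.07      ]
g ((np.float64(384.6), np.float64(167.4)), [367, 149, 37, 38, 1108]) [ 0.64328146 -0.10895728  0.082     ]
face [ 0.54460513 -0.10453386  0.0610838 ] slopes [-0.00048413  0.0018609   0.0610838 ]
[array([ 0.5008, -0.1079,  0.0604]), array([ 0.5108, -0.077 ,  0.0602]), array([ 0.5404, -0.0611,  0.0597]), array([ 0.5718, -0.0705,  0.0595]), array([ 0.5884, -0.0998,  0.0592])]
centre at z .061 [ 0.54460722 -0.104516    0.061     ]
[(((np.float64(213.1), np.float64(124.5)), [210, 109, 8, 32, 218]), array([0.80873955, 0.15073525, 0.061     ])), (((np.float64(299.9), np.float64(210.1)), [291, 200, 20, 21, 277]), array([ 0.54544023, -0.10260647,  0.061     ])), (((np.float64(383.9), np.float64(232.0)), [373, 220, 23, 25, 462]), array([ 0.47630663, -0.34598448,  0.061     ]))] [((np.float64(302.4), np.float64(175.0)), [298, 171, 10, 9, 75])]
```

View pics/w6.png

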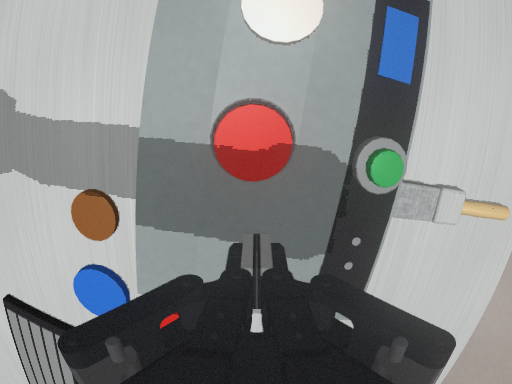

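The disc is home: its face is at z 0.0611, tilt about 0.002 rad, and it sits within 1 mm of the well axis. Next I move the shut fingers over the button at about (0.645,-0.110).

>>> apply_moves(moves=[[24,10,0,0,0],[24,10,0,0,0],[24,10,0,0,0],[23,10,0,0,0],[0,0,0,0,0]])

```text
time: 6.6
tool_pos: [0.6454, -0.1058, 0.1352]
tcp_rot: [0.671, 0.742, 0.001, -0.001]
ft_force: [-0.5, 1.3, -0.4]
gripper_width: 0.0001
```

>>> apply_moves(moves=[[0,0,-20,0,0],[0,0,-20,0,0],[0,0,-10,0,0],[0,0,0,0,0],[0,0,0,0,0]])

```text
time: 7.1
tool_pos: [0.6433, -0.1096, 0.087]
tcp_rot: [0.672, 0.74, -0.0, -0.0]
ft_force: [0.3, -0.1, 0.3]
gripper_width: -0.0004
```

>>> apply_moves(moves=[[1,0,-4,0,0],[0,0,-3,0,0],[0,0,-2,0,0],[0,0,0,0,0]])

```text
time: 7.5
tool_pos: [0.6459, -0.1094, 0.0793]
tcp_rot: [0.672, 0.74, 0.001, 0.001]
ft_force: [0.3, -0.4, 3.2]
gripper_width: 0.0005
```

>>> apply_moves(moves=[[0,0,-2,0,0],[0,0,-1,0,0],[0,0,0,0,0]])

```text
time: 7.8
tool_pos: [0.6459, -0.1094, 0.0763]
tcp_rot: [0.672, 0.74, 0.001, 0.001]
ft_force: [0.8, -0.5, 4.5]
gripper_width: 0.0
```

>>> apply_moves(moves=[[0,0,-1,0,0],[0,0,-1,0,0],[0,0,0,0,0]])

```text
time: 8.1
tool_pos: [0.6459, -0.1094, 0.0761]
tcp_rot: [0.672, 0.74, 0.0, 0.001]
ft_force: [-2.6, -0.3, 13.0]
gripper_width: 0.0
```

The height stopped falling at 0.0761 m while the force rose to 13 N, so the button is hard against its stop. Now I release it.

>>> apply_moves(moves=[[0,0,5,0,0],[0,0,15,0,0],[0,0,40,0,0],[-20,-20,30,0,0],[-20,-20,0,0,0]])

```text
time: 8.6
tool_pos: [0.608, -0.1483, 0.1687]
tcp_rot: [0.671, 0.741, 0.003, 0.004]
ft_force: [0.3, -0.5, 0.5]
gripper_width: -0.0003
```

>>> apply_moves(moves=[[-20,-20,0,0,0],[-20,-20,0,0,0],[0,0,0,0,0],[0,0,0,0,0]])

```text
time: 9.0
tool_pos: [0.5635, -0.1898, 0.1629]
tcp_rot: [0.673, 0.74, -0.0, -0.001]
ft_force: [-1.0, 0.9, 1.1]
gripper_width: 0.0002
```

```bash
python3 - <<'E'
from h import *
w=get('wrist','w7.png');R=np.array(w['R']);rz=w['range_z']
def P(u,v):
    o,d=ray(w,u,v,True);return o+d*rz[int(v),int(u)]/(R@d)[2]
for n,f in(('red',red),('green',green)):
    for c in f(w):print(n,c[0],c[1][4],P(*c[0]))
a=get('top','t7.png');b=get('side','s7.png');A=cv2.imread('pics/t1.png').astype(int);B=cv2.imread('pics/t7.png')
print(sensors.observe()['tool_pos'],sensors.observe()['ft_force'],green(a),red(a))
cv2.imwrite('pics/f.png',np.vstack([np.hstack([A[90:280].astype(np.uint8)[:,80:460]]),B[90:280,80:460]]))
E
```

```text
red (np.float64(244.1), np.float64(91.9)) 4115 [ 0.54492535 -0.10541362  0.06130717]
red (np.float64(162.2), np.float64(280.2)) 262 [ 0.46019511 -0.32642971  0.01261875]
red (np.float64(172.0), np.float64(317.0)) 100 [ 0.46939139 -0.38600547  0.01193652]
green (np.float64(369.5), np.float64(113.3)) 1011 [ 0.64384683 -0.11009201  0.08217064]
[ 0.56545136 -0.18738866  0.16325268] [0.96890878 0.34230119 0.0471055 ] [((np.float64(302.4), np.float64(175.0)), [298, 171, 10, 9, 75])] [((np.float64(213.2), np.float64(124.5)), [210, 109, 8, 32, 218]), ((np.float64(301.0), np.float64(210.0)), [291, 200, 21, 21, 333])]
```

View pics/f.png

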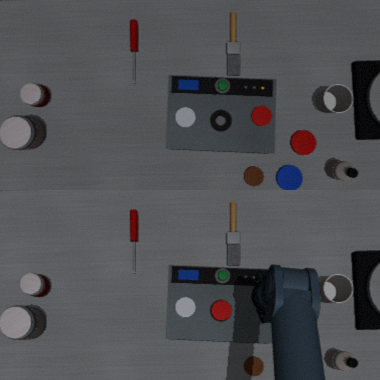

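The before and after views show the disc in the well at (221,310), the white disc and the other things in view unmoved, and the button back up at z 0.0822. The arm is clear, so I'm handing in.

```bash
python3 -c "
from rig import job_done
print(job_done())"
```

```text
the job is handed in; nothing more can be done
None
```

The red disc is home in the well, the start button was pressed right down and sprang back, and the job is handed in at about 9 s of the 58 s allowed. I pushed the disc with two parted fingertips cradling its rim, and it was never gripped or lifted. The hand-in reports no verdict, so the results below are my own last checks.

- **Disc:** before the press its face was 1 mm above the reader's top, its tilt about 0.002 rad, and its centre within 1 mm of the measured well axis. The last wrist look gave a face height of 1.3 mm and a centre about 1.5 mm from the axis, within the camera error.
- **Button:** at the bottom of the press the height stopped changing at 0.0761 m while the force rose to 13 N, so it was on its stop. Afterwards its top was back at z 0.0822 m.
- **Everything else:** the before and after top views show no visible movement of the white disc, tins, bottle, cup, screwdriver or brush. I judged this by eye and did not measure it. The arm hid the spare red disc and the blue disc in the last view.
- **Robot:** it ended clear of everything, with the fingertips at z 0.163 m.
- **Disagreements:** camera readings of the same point differed by 2–5 mm, most for the well in the first side view and for the button position. No check failed.

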